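# Reverse a hanger in the spring clip and hang it on the drying rail

## Task

Take the loose metal hanger out of the wooden parking block, where only its hook can be reached, push its bar fully home in the spring clip on the post and let go. Then take it by its bare tail on the other side of the clip, lift it out, and hang it hook first on the free stretch of the grey rail, beside the hanger already there: hook lifted over the front lip and lowered until it sits fully down, tongue behind the lip, then let go. Leave the jar, the roll of tape and the sanding block undisturbed.

Things in the scene. Friction and masses are not known exactly. Their poses are not given: they have to be found in the camera images.
- hanger: Loose aluminium hanger, 130 g. A flat bar 10 mm thick (y), 16 mm tall (z) runs along its x from -110 mm (bare tail) to +60 mm, with a hook across the +x end. Origin on the bar's centre line at mid height; z up in clip and on rail. Centre of mass near x = +17 mm. It starts level in the parking block's groove, hook towards the robot.
- hook (a point): On the hanger at (72, 0, 24) mm: centre of the underside of the hook's bridge, which rests on the lip when hung. The hook is 30 mm wide (y), good to grip across from above: plate x = 60 to 66, z = -60 to 30 mm; bridge z = 24 to 30 mm on to x = 84; tongue x = 78 to 84, z = 4 to 30 mm; so a 12 mm gap between plate and tongue.
- tongue_tip (a point): On the hanger: lowest end of the hook's tongue, at (81, 0, 4) mm in the hanger's frame.
- neck (a point): On the hanger: point of the bar, at (15, 0, 0) mm in its frame, that should lie in the middle of the clip (the hanger balances there).
- tail (a point): On the hanger: a good place to grip the tail of the bar, at (-45, 0, 0) mm in its frame.
- park: Fixed wooden parking block, 125 x 66 mm, 96 mm high, origin under its centre. A groove open at the top and ends runs along its x: 18 mm wide, floor 70 mm above the bench, so the bar in it (top 10 mm below the block's top) cannot be gripped there. Its +x end faces the robot; the hook plate stands clear of that end by about 23 mm.
- clip: Fixed steel spring clip on a post with a 68 mm round foot; origin under its centre. Two 40 mm long jaws along its x, at +y and -y, take a bar laid along x from above, hook at either end. Jaw tops 45 mm above the seat floor, flared to a mouth 23 mm wide; below, 19 mm above the floor, a waist 7 mm wide is sprung open by the 10 mm bar (about 5 N down, the same up) and closes over it.
- clip_seat (a point): On the clip: where the bar's centre line lies when it is fully home, 93 mm above the bench (8 mm above the seat floor), mid-length of the jaws; axes as the clip.
- rail: Fixed grey rail on two feet, 300 mm long along its y, front facing -x (the robot). Origin on the bench under the middle of the front face. Front plate x = 0 to 5 mm, its upper edge is the lip; behind it a channel x = 5 to 35 mm, 31 mm deep, then a back wall 28 mm higher than the lip. A fixed hanger of the same shape hangs at y = -105 mm, bar reaching to x = -178 mm.
- lip (a point): On the rail: top of the lip, mid thickness, 170 mm above the bench, at rail y = +50 mm (a good place to hang); axes as the rail. The free stretch is rail y = -60 to +130 mm. Hung, the hanger's x is along the rail's x, bar centre 146 mm above the bench, plate against the front face, bar sticking out towards the robot; the tail may droop a few degrees.
- solvent_jar: Bystander: grey-brown jar, 68 mm diameter, 41 mm high, origin under its centre.
- masking_tape: Bystander: roll of tape lying flat, 96 mm diameter, 25 mm high, origin under its centre.
- sanding_block: Bystander: tan sanding block 42 x 72 x 30 mm, origin under its centre.
Mind the look-alikes: they are no part of the job. What is shaped like the clip but red is not meant.

How it is judged:
By the outcome, as a careful person would: the job done as asked, in the order asked, and still so for the second after the job is handed in, with the robot touching nothing.
It also fails if it takes over 64 s, if anything falls off the work surface, if the arm or the gripper's body presses on something with over 40 N, if the wrist force passes 120 N, or if a joint passes its speed limit or range.

## Robot

A 6-joint arm with a two-finger parallel gripper is mounted at the origin on a cart in front of the work surface, level with it; the furniture and walls round the work are solid. World frame = base frame: x ahead of the robot, y to its left, z up, the work surface at z = 0. Lengths are in m, angles in degrees, forces in N, time in s.
With the tool pointing down it reaches from about 0.4 to 0.825 m from the base axis. Payload 7 kg.
Tool frame: the origin (TCP) lies between the finger pads; the fingertips stand 19 mm ahead of it and the grasp point (between the pads) is the TCP (r.finger_overhang is the distance from the TCP to the fingertips, in m); z points along the fingers, y is the direction in which the jaws open and shut (so a half turn about z gives the same grasp; the last joint's range is limited). The gripper opens to 88 mm and grips with 3 to 60 N. Pads are 19 mm wide; open, the fingers measure 130 mm over their backs; the gripper's body (78 mm by 193 mm) begins 47 mm behind the grasp point.
Start: joints at [81.423, 20.546, 0.682, 0, -70.136, -16.507], TCP at [0.286, 0.611, 0.246] pointing down, gripper open.
Joint ranges: [-176.03, 176.03], [-82.01, 121.73], [-58.28, 71.71], [-173.87, 95.51], [-174.79, -0.11], [-173.66, 173.66]. Speed limits (degrees/s): [136.94, 136.94, 172.46, 180, 180, 180].

## Interface

Orientations are given as [roll, pitch, yaw] about the fixed x, y, z axes, in that order (R = Rz(yaw) Ry(pitch) Rx(roll)).
In Python, from plant import r, optics gives the robot as it stands. The module is installed in compiled form; this text tells all that it offers.
- The arm moves only by the tool step_arm, never from a script. Its argument "increments" is a list of rows, each an object of numbers: "tx", "ty", "tz": the shift along the world's x, y, z in mm; "ax", "ay", "az": the turn, a rotation vector about the world's x, y, z in degrees; "claw": the gripper command: -1 is shut, 1 is fully open, values between are in proportion. In form: [{"tx": .., "ty": .., "tz": .., "ax": .., "ay": .., "az": .., "claw": ..}, ...]. A call has 1 to 12 rows; each row shifts and turns the commanded pose from where the row before left it; what a row does not reach is not made up. A row lasts 1/10 s, in which the tool goes at most 50 mm and 8.59 degrees, less where a joint would pass 70% of its speed; a pose out of reach is approached as far as the arm can. A call with a gripper value outside its range is refused whole. The fingers move at their own pace and stop on an object; "newtons" is the grip in N (left out, the last holds). Time passes only in rows, so rows that do not move let the fingers close. It gives the time, the measured TCP pose, the force and the opening at its end, in the units of the state.
- r.get_state(): the state, without advancing time (a new reading comes with each control period).
- optics.capture(name): name is "side" or "top"; returns a dict with "image" (420x560x3 uint8, blue, green, red), "depth" (420x560 float32, m along the optical axis (not along the pixel's ray), 0 where there is no reading), "fx", "fy", "cx", "cy" (pixels), "R" (3x3) and "t" (3): a world point X has camera coordinates R X + t. Camera axes: x right, y down, z forward; pixel columns grow to the right and rows downward; lengths in m; the calibration is good to about 2 mm. A picture is of the moment at which its call begins.
- r.close_job(): hands the job in, once; it reports no verdict.
The state is a dict: "time_s": time; "joints": joint angles; "qd": joint speeds; "joint_torque": joint torques, N m; "tcp_pos": TCP position; "eef_rot": TCP orientation; "contact_force": force on the tool from outside, world axes, zero at the start; "moment": the same for the moment, N m; "gripper_width": finger opening in m.
Only numpy, scipy, OpenCV 4.12 (cv2) and the standard library are available. Lean on these libraries where they do the work, as an engineer would, in place of code of your own. Each camera call takes 0.05 s, during which the arm holds its last target. There are 200 camera calls.

## Working session

There is one attempt and no reset: what is moved stays moved. The work goes in short steps, Python scripts to look and compute and a tool call to move; the robot and the scene stay as the last step left them, time stands still between calls to the robot, and variables do not carry over. Pictures are saved under pics/ and viewed, about 8 in all and at most 12, crops included, and the job is handed in when it is done.

Besides the shell and the picture viewer there is one more tool, called after "Request:" as name([rows], argument=value, ...), one row to a line, values as JSON. step_arm: Moves the arm, as the interface text tells. Its arguments: {"type":"object","properties":{"increments":{"type":"array","items":{"type":"object","properties":{"tx":{"type":"number"},"ty":{"type":"number"},"tz":{"type":"number"},"ax":{"type":"number"},"ay":{"type":"number"},"az":{"type":"number"},"claw":{"type":"number"}}}},"newtons":{"type":"number"}},"required":["increments"]}

```bash
mkdir -p pics
cat > h.py <<'E'
import numpy as np, cv2
from plant import r, optics
def cap(n,save=None):
    c=optics.capture(n)
    np.savez(f'{n}.npz',**c)
    if save: cv2.imwrite(f'pics/{save}.png',c['image'])
    return c
def load(n): return dict(np.load(f'{n}.npz'))
def world(c):
    d=c['depth']; v,u=np.mgrid[:d.shape[0],:d.shape[1]]
    P=np.stack([(u-c['cx'])/c['fx']*d,(v-c['cy'])/c['fy']*d,d],-1)
    W=(P-c['t'])@c['R']; W[d==0]=np.nan
    return W
def proj(c,X):
    p=c['R']@np.array(X)+c['t']; return p[0]/p[2]*c['fx']+c['cx'],p[1]/p[2]*c['fy']+c['cy']
def st():
    s=r.get_state(); 
    for k in ['time_s','tcp_pos','eef_rot','contact_force','gripper_width']: print(k,np.round(s[k],4))
E
python3 - <<'E'
from h import *
st(); print(r.finger_overhang)
a=cap('top','top0');b=cap('side','side0')
for c in(a,b): print(-c['R'].T@c['t'],c['R'][2],c['fx'])
E
```

```text
time_s 0.0
tcp_pos [0.286  0.6109 0.2446]
eef_rot [ 1.799046e+02 -9.500000e-03 -2.509380e+01]
contact_force [-0.2735  0.2837  0.036 ]
gripper_width 0.0876
0.019
[0.36724067 0.05484813 1.29289858] [ 0.13796294 -0.01019235 -0.99038495] 443.92788359952556
[0.51645143 0.81139674 0.72452264] [ 0.01720401 -0.79051914 -0.61219565] 399.37398699168983
```

View pics/top0.png

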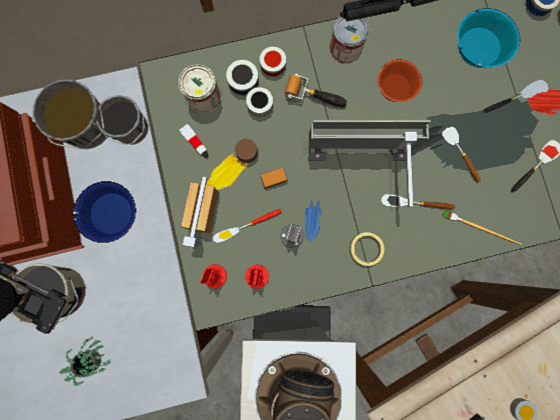

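View pics/side0.png

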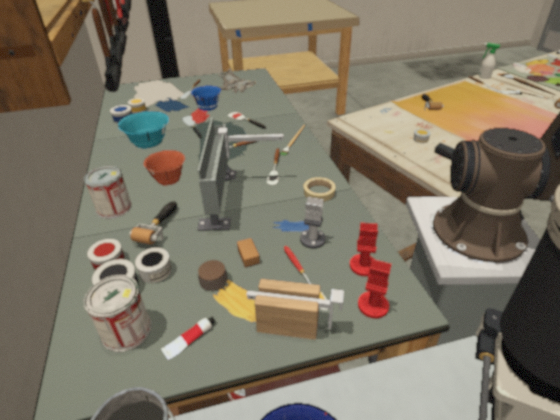

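Top view: park block at about (198,207) with the hook at (190,242), the grey clip at (292,235), and two red decoys at (213,277) and (257,277). The rail spans (310–430,140) with the fixed hanger at (410,170), the tape is at (367,250), the jar at (246,150) and the sanding block at (274,178).

Run:
```python
from h import *
c=load('top');W=world(c);v,u=np.mgrid[:420,:560];img=c['image'].astype(int)
def box(u0,u1,v0,v1,z0,z1,name):
    m=(u>=u0)&(u<=u1)&(v>=v0)&(v<=v1)&(W[...,2]>z0)&(W[...,2]<z1)
    P=W[m]
    (cx,cy),s,a=cv2.minAreaRect((P[:,:2]*1000).astype(np.float32))
    d=np.linalg.svd(P[:,:2]-P[:,:2].mean(0),full_matrices=False)[2][0]
    print(name,len(P),'ctr',round(cx,1),round(cy,1),np.round(s,1),'ang',round(a,1),'pca',round(np.degrees(np.arctan2(d[1],d[0])),2),'zmed',np.round(np.percentile(P[:,2],[10,50,90]),4),'mean',np.round(P.mean(0),4))
    return P
box(170,225,165,255,.088,.105,'parktop')
box(170,225,165,255,.07,.2,'park+hanger')
box(175,205,230,255,.06,.2,'hook')
box(190,212,170,235,.06,.089,'bar')
box(275,310,215,255,.09,.2,'cliptop')
box(275,310,215,255,.01,.2,'clip all')
box(300,435,110,165,.185,.21,'rail back')
box(300,402,120,160,.16,.175,'rail lip')
box(300,435,110,165,.05,.25,'rail all')
box(400,420,150,215,.12,.2,'fixed bar')
box(230,262,135,165,.03,.06,'jar')
box(345,390,225,275,.015,.04,'tape')
box(255,292,162,192,.02,.04,'sand')
box(320,430,10,20,-.02,.02,'bench') if 0 else None
# zoom
i=c['image']; A=cv2.resize(i[160:270,165:325],None,fx=5,fy=5,interpolation=cv2.INTER_CUBIC); cv2.imwrite('pics/z1.png',A)
```

```text
parktop 891 ctr 502.2 287.5 [ 66.7 189.1] ang 80.5 pca 171.24 zmed [0.0913 0.0953 0.0986] mean [0.5136 0.285  0.0952]
park+hanger 1345 ctr 504.2 287.1 [ 67.1 194.3] ang 80.3 pca 170.71 zmed [0.0817 0.0942 0.0998] mean [0.5071 0.2852 0.0925]
hook 160 ctr 433.9 292.8 [34.5 60.8] ang 60.2 pca 149.34 zmed [0.082  0.1062 0.1097] mean [0.4272 0.297  0.0994]
bar 405 ctr 516.9 273.5 [ 44.7 164.9] ang 80.7 pca 173.87 zmed [0.0701 0.0835 0.0875] mean [0.5128 0.2817 0.0811]
cliptop 116 ctr 446.8 24.7 [26.6 39.8] ang 72.7 pca 164.92 zmed [0.1073 0.1203 0.1302] mean [0.4468 0.0247 0.1192]
clip all 350 ctr 456.8 36.2 [123.6  63.6] ang 46.6 pca -161.59 zmed [0.0113 0.0696 0.1256] mean [0.444  0.0266 0.0604]
rail back 422 ctr 732.7 -170.1 [  7.5 298.4] ang 1.6 pca -88.61 zmed [0.1868 0.1964 0.2004] mean [ 0.7323 -0.1673  0.1953]
rail lip 391 ctr 712.8 -135.4 [ 40.6 239.5] ang 0.6 pca -89.45 zmed [0.1614 0.1682 0.1724] mean [ 0.7113 -0.1259  0.1677]
rail all 3469 ctr 681.8 -170.5 [110.7 308.3] ang 1.3 pca -90.23 zmed [0.0979 0.1434 0.19  ] mean [ 0.7117 -0.1719  0.1464]
fixed bar 293 ctr 596.8 -277.1 [151.8  11.9] ang 0.8 pca -178.64 zmed [0.144  0.1526 0.1565] mean [ 0.5956 -0.2759  0.1515]
jar 393 ctr 690.6 162.9 [63.1 60.6] ang 2.4 pca -167.05 zmed [0.0373 0.0411 0.0444] mean [0.6905 0.1635 0.0408]
tape 352 ctr 413.2 -189.4 [94.5 94.6] ang 30.8 pca -71.89 zmed [0.0202 0.0236 0.0272] mean [ 0.4128 -0.1899  0.0236]
sand 333 ctr 614.1 81.9 [39.9 69.6] ang 21.0 pca 110.21 zmed [0.0258 0.0298 0.0329] mean [0.6131 0.0819 0.0296]
```

View pics/z1.png

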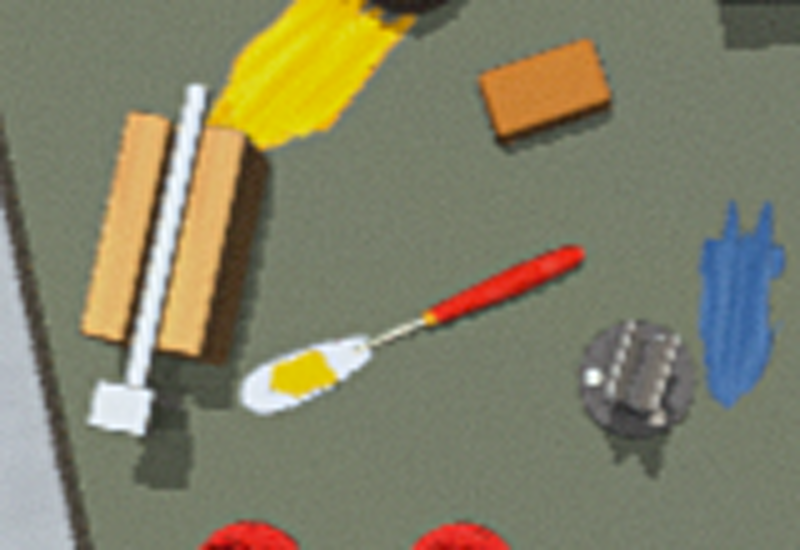

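```bash
cat >> h.py <<'E'
def line(P):
    P=P[:,:2]
    for _ in range(4):
        m=np.median(P,0) if 0 else P.mean(0); d=np.linalg.svd(P-m,full_matrices=False)[2][0]; e=abs((P-m)@[-d[1],d[0]]); P=P[e<max(.004,2*np.median(e))]
    return m,np.degrees(np.arctan2(d[1],d[0]))%180,len(P)
def near(W,x,y,rad,z0,z1): return (np.hypot(W[...,0]-x,W[...,1]-y)<rad)&(W[...,2]>z0)&(W[...,2]<z1)
E
cat > m.py <<'E'
from h import *
for n in('top','side'):
    c=load(n);W=world(c);hsv=cv2.cvtColor(c['image'],cv2.COLOR_BGR2HSV)
    S,V=hsv[...,1],hsv[...,2]
    print('==',n)
    w=(S<50)
    m=near(W,.5,.287,.13,.065,.115)&w
    P=W[m]; a=np.radians(170.5); X=np.array([np.cos(a),np.sin(a)])
    s=P[:,:2]@X; print('hanger n',len(P),'s range',np.percentile(s,[0,1,99,100]).round(4))
    smax=np.percentile(s,99.5)
    b=P[(s<smax-.035)]; print(' bar',line(b),'z',np.median(b[:,2]))
    h=P[(s>smax-.022)&(P[:,2]>.1)]; print(' bridge',h.mean(0),len(h),np.ptp(h[:,:2]@X),np.ptp(h[:,:2]@[-X[1],X[0]]))
    for z0,z1,k in((.118,.14,'jawtop'),(.09,.14,'jaws'),(.003,.02,'foot')):
        P=W[near(W,.447,.025,.045,z0,z1)&((S<60)if k!='foot' else True)]
        if len(P)>5:
            r_=cv2.minAreaRect((P[:,:2]*1000).astype(np.float32)); print(' clip',k,len(P),P.mean(0).round(4),np.round(r_[0],1),np.round(r_[1],1),r_[2],line(P)[1], P[:,2].max())
            if k=='foot': print('  circ',cv2.minEnclosingCircle((P[:,:2]*1000).astype(np.float32)))
    m=(W[...,0]>.66)&(W[...,0]<.75)&(W[...,1]>-.25)&(W[...,1]<-.03)
    for z0,z1,k in((.19,.21,'back'),(.162,.178,'lip'),(.08,.155,'front')):
        P=W[m&(W[...,2]>z0)&(W[...,2]<z1)&((W[...,0]<.705) if k!='back' else True)]
        if len(P)>20: print(' rail',k,line(P),np.median(P[:,2]).round(4))
    P=W[near(W,.71,-.17,.17,.188,.21)]
    print(' back y ends',P[:,1].min(),P[:,1].max())
    P=W[near(W,.6,-.276,.10,.13,.165)&(abs(W[...,1]+.275)<.015)]; print(' fixed bar',line(P),P[:,0].min(),np.median(P[:,2]))
    P=W[(hsv[...,1]>180)&((hsv[...,0]<6)|(hsv[...,0]>174))&(W[...,0]<.42)&(W[...,2]>.09)&(W[...,2]<.2)]
    for lo,hi in((.05,.165),(.165,.3)):
        q=P[(P[:,1]>lo)&(P[:,1]<hi)]; 
        if len(q): print(' red',q.min(0).round(3),q.max(0).round(3))
E
python3 m.py
```

```text
== top
hanger n 390 s range [-0.547  -0.5432 -0.3538 -0.3528]
 bar (array([0.52023052, 0.28456946]), np.float64(170.71178107567872), 195) z 0.08520219549245923
 bridge [0.41925809 0.30076726 0.10758585] 99 0.02217255428337156 0.030924043269296597
 clip jawtop 63 [0.4472 0.0238 0.1262] [447.   24.7] [26.6 39.4] 72.67545318603516 168.0316823095761 0.13423026023272286
 clip jaws 116 [0.4468 0.0247 0.1192] [446.8  24.7] [26.6 39.8] 72.67545318603516 164.92387013516216 0.13423026023272286
 clip foot 283 [0.4439 0.0266 0.0105] [446.9  22.6] [86.1 81.5] 9.431278228759766 64.38683071566338 0.01995833383929691
  circ ((447.0316162109375, 25.11939811706543), 44.88140106201172)
 rail back (array([ 0.73200657, -0.14038913]), np.float64(91.37857566179594), 255) 0.1972
 rail lip (array([ 0.69648641, -0.14181765]), np.float64(91.30891596601849), 174) 0.1689
 rail front (array([ 0.69550202, -0.13924603]), np.float64(91.29382809790468), 576) 0.119
 back y ends -0.31916504030563303 -0.020835405588487725
 fixed bar (array([ 0.60558319, -0.27492522]), np.float64(1.537138243968002), 273) 0.52091495674881
[... 623 characters left out ...]
0359 0.0117] [452.5  29.5] [74.1 78.3] 62.652259826660156 169.08756130457473 0.01957796225946176
  circ ((447.57196044921875, 24.860214233398438), 44.47134017944336)
 rail back (array([ 0.72986334, -0.13271156]), np.float64(91.36701385726977), 116) 0.198
 rail lip (array([ 0.69494733, -0.13173118]), np.float64(91.36639849728557), 105) 0.1697
 rail front (array([ 0.69347302, -0.13224048]), np.float64(91.32846830973212), 292) 0.1182
 back y ends -0.3183880895483254 -0.017537964977724512
 fixed bar (array([ 0.60592467, -0.27199444]), np.float64(1.3565674756206363), 274) 0.519409711030946 0.1497264784302649
 red [0.311 0.112 0.09 ] [0.348 0.14  0.131]
 red [0.306 0.228 0.09 ] [0.347 0.264 0.132]
```

Request:
step_arm([
  {"tx": 6,"ty": -14,"az": 1},
  {"tx": 12,"ty": -30,"az": 2},
  {"tx": 17,"ty": -40,"az": 2},
  {"tx": 18,"ty": -42,"az": 2},
  {"tx": 18,"ty": -42,"az": 2},
  {"tx": 18,"ty": -42,"az": 2},
  {"tx": 17,"ty": -40,"tz": -10,"az": 2},
  {"tx": 14,"ty": -30,"tz": -15,"az": 1.6},
  {"tx": 9,"ty": -20,"tz": -20,"az": 1},
  {"tx": 3,"ty": -8.5,"tz": -20},
  {"tz": -10},
  {},
], newtons=60)

```text
$.increments[0]: bad value
```

Run:
```python
from h import *
st(); print(r.get_state()['joints'])
```

```text
time_s 0.1
tcp_pos [0.286  0.611  0.2447]
eef_rot [ 1.799119e+02 -8.600000e-03 -2.508850e+01]
contact_force [ 0.2808  0.6807 -0.363 ]
gripper_width 0.088
[ 8.14252916e+01  2.05894928e+01  6.40072264e-01 -1.79003598e-02
 -7.01374983e+01 -1.65077016e+01]
```

Request:
step_arm([
  {"tx": 6,"ty": -14,"tz": 0,"ax": 0,"ay": 0,"az": 1,"claw": 1},
  {"tx": 12,"ty": -30,"tz": 0,"ax": 0,"ay": 0,"az": 2,"claw": 1},
  {"tx": 17,"ty": -40,"tz": 0,"ax": 0,"ay": 0,"az": 2,"claw": 1},
  {"tx": 18,"ty": -42,"tz": 0,"ax": 0,"ay": 0,"az": 2,"claw": 1},
  {"tx": 18,"ty": -42,"tz": 0,"ax": 0,"ay": 0,"az": 2,"claw": 1},
  {"tx": 18,"ty": -42,"tz": 0,"ax": 0,"ay": 0,"az": 2,"claw": 1},
  {"tx": 17,"ty": -40,"tz": -10,"ax": 0,"ay": 0,"az": 2,"claw": 1},
  {"tx": 14,"ty": -30,"tz": -15,"ax": 0,"ay": 0,"az": 1.6,"claw": 1},
  {"tx": 9,"ty": -20,"tz": -20,"ax": 0,"ay": 0,"az": 1,"claw": 1},
  {"tx": 3,"ty": -8.5,"tz": -20,"ax": 0,"ay": 0,"az": 0,"claw": 1},
  {"tx": 0,"ty": 0,"tz": -10,"ax": 0,"ay": 0,"az": 0,"claw": 1},
  {"tx": 0,"ty": 0,"tz": 0,"ax": 0,"ay": 0,"az": 0,"claw": 1},
], newtons=60)

```text
time_s: 1.3
tcp_pos: [0.4177, 0.3022, 0.1693]
eef_rot: [179.9, 0.1, -9.5]
contact_force: [-0.2, 0.5, 0.9]
gripper_width: 0.088
```

Run:
```python
from h import *
st(); print(np.round(r.get_state()['joints'],1))
c=cap('side');i=c['image'];cv2.imwrite('pics/s1.png',cv2.resize(i[210:360,220:420],None,fx=4,fy=4,interpolation=cv2.INTER_CUBIC))
print(proj(c,[.418,.3025,.108]))
```

```text
time_s 1.3
tcp_pos [0.4177 0.3022 0.1693]
eef_rot [ 1.798621e+02  7.120000e-02 -9.522800e+00]
contact_force [-0.2383  0.4513  0.8983]
gripper_width 0.088
[ 57.7   9.4 -25.3  -0.  -55.5  22.8]
(np.float64(337.0775586907533), np.float64(295.11824766496784))
```

View pics/s1.png

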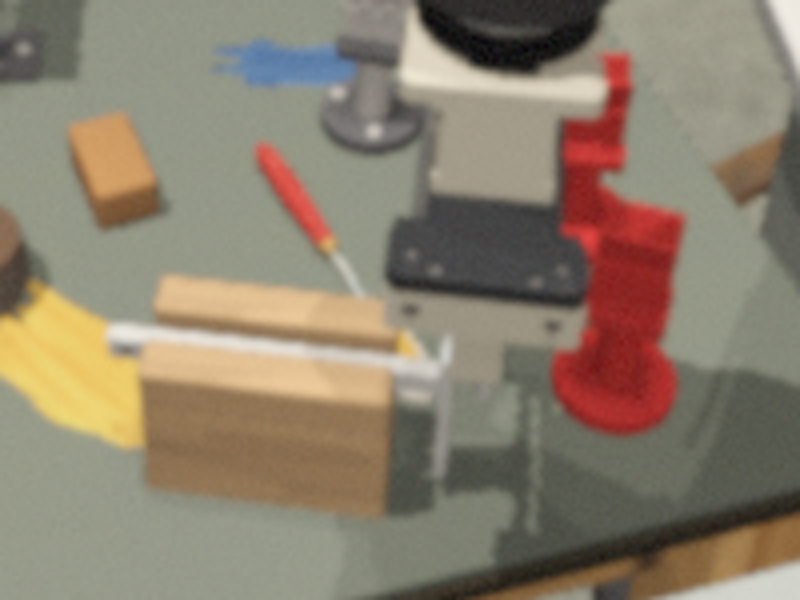

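The gripper is above the hook: plate at crop (440,410), fingers straddling it, block end clear. Next: descend and grip.

Request:
step_arm([
  {"tx": 0,"ty": 0,"tz": -20,"ax": 0,"ay": 0,"az": 0,"claw": 1},
  {"tx": 0,"ty": 0,"tz": -25,"ax": 0,"ay": 0,"az": 0,"claw": 1},
  {"tx": 0,"ty": 0,"tz": -20,"ax": 0,"ay": 0,"az": 0,"claw": 0.2},
  {"tx": 0,"ty": 0,"tz": -10,"ax": 0,"ay": 0,"az": 0,"claw": -0.1},
  {"tx": 0,"ty": 0,"tz": -2,"ax": 0,"ay": 0,"az": 0,"claw": -0.3},
  {"tx": 0,"ty": 0,"tz": 0,"ax": 0,"ay": 0,"az": 0,"claw": -1},
  {"tx": 0,"ty": 0,"tz": 0,"ax": 0,"ay": 0,"az": 0,"claw": -1},
  {"tx": 0,"ty": 0,"tz": 0,"ax": 0,"ay": 0,"az": 0,"claw": -1},
], newtons=60)

```text
time_s: 2.15
tcp_pos: [0.4185, 0.3034, 0.0946]
eef_rot: [-179.9, -0.0, -9.5]
contact_force: [-1.1, 0.2, 0.2]
gripper_width: 0.0454
```

Request:
step_arm([
  {"tx": 0,"ty": 0,"tz": 0,"ax": 0,"ay": 0,"az": 0,"claw": -1},
  {"tx": 0,"ty": 0,"tz": 0,"ax": 0,"ay": 0,"az": 0,"claw": -1},
  {"tx": 0,"ty": 0,"tz": 0,"ax": 0,"ay": 0,"az": 0,"claw": -1},
])

```text
time_s: 2.45
tcp_pos: [0.4183, 0.3029, 0.0939]
eef_rot: [-180.0, -0.0, -9.5]
contact_force: [-0.0, -0.1, 3.2]
gripper_width: 0.0293
```

Request:
step_arm([
  {"tx": 0,"ty": 0,"tz": 5,"ax": 0,"ay": 0,"az": 0,"claw": -1},
  {"tx": 0,"ty": 0,"tz": 15,"ax": 0,"ay": 0,"az": 0,"claw": -1},
  {"tx": 0,"ty": 0,"tz": 25,"ax": 0,"ay": 0,"az": 0,"claw": -1},
  {"tx": 0,"ty": 0,"tz": 30,"ax": 0,"ay": 0,"az": 0,"claw": -1},
  {"tx": 0,"ty": 0,"tz": 30,"ax": 0,"ay": 0,"az": 0,"claw": -1},
  {"tx": 2,"ty": -5,"tz": 20,"ax": 0,"ay": 0,"az": -4,"claw": -1},
  {"tx": 3,"ty": -11,"tz": 7,"ax": 0,"ay": 0,"az": -7.5,"claw": -1},
  {"tx": 3,"ty": -12,"tz": 0,"ax": 0,"ay": 0,"az": -8,"claw": -1},
  {"tx": 3,"ty": -12,"tz": 0,"ax": 0,"ay": 0,"az": -8,"claw": -1},
  {"tx": 3,"ty": -12,"tz": 0,"ax": 0,"ay": 0,"az": -8,"claw": -1},
  {"tx": 3,"ty": -12,"tz": 0,"ax": 0,"ay": 0,"az": -8,"claw": -1},
  {"tx": 3,"ty": -12,"tz": 0,"ax": 0,"ay": 0,"az": -8,"claw": -1},
])

```text
time_s: 3.65
tcp_pos: [0.438, 0.2262, 0.2257]
eef_rot: [180.0, 0.0, -61.3]
contact_force: [-0.5, -0.6, -1.1]
gripper_width: 0.0294
```

Request:
step_arm([
  {"tx": 4,"ty": -14,"tz": 0,"ax": 0,"ay": 0,"az": -8,"claw": -1},
  {"tx": 4,"ty": -14,"tz": 0,"ax": 0,"ay": 0,"az": -8,"claw": -1},
  {"tx": 4,"ty": -14,"tz": 0,"ax": 0,"ay": 0,"az": -8,"claw": -1},
  {"tx": 4,"ty": -14,"tz": 0,"ax": 0,"ay": 0,"az": -8,"claw": -1},
  {"tx": 4,"ty": -14,"tz": 0,"ax": 0,"ay": 0,"az": -8,"claw": -1},
  {"tx": 4,"ty": -14,"tz": 0,"ax": 0,"ay": 0,"az": -8,"claw": -1},
  {"tx": 4,"ty": -14,"tz": 0,"ax": 0,"ay": 0,"az": -8,"claw": -1},
  {"tx": 4,"ty": -14,"tz": 0,"ax": 0,"ay": 0,"az": -8,"claw": -1},
  {"tx": 4,"ty": -14,"tz": 0,"ax": 0,"ay": 0,"az": -8,"claw": -1},
  {"tx": 4,"ty": -14,"tz": 0,"ax": 0,"ay": 0,"az": -8,"claw": -1},
  {"tx": 4,"ty": -14,"tz": 0,"ax": 0,"ay": 0,"az": -8,"claw": -1},
  {"tx": 4,"ty": -14,"tz": 0,"ax": 0,"ay": 0,"az": -8,"claw": -1},
])

```text
time_s: 4.85
tcp_pos: [0.4861, 0.0581, 0.2257]
eef_rot: [180.0, -0.0, -157.3]
contact_force: [0.9, 0.5, -1.3]
gripper_width: 0.0296
```

Run:
```python
from h import *
st(); print(np.round(r.get_state()['joints'],1))
```

```text
time_s 4.85
tcp_pos [0.4861 0.0581 0.2257]
eef_rot [ 1.799923e+02 -6.500000e-03 -1.573224e+02]
contact_force [ 0.8602  0.4515 -1.2653]
gripper_width 0.0296
[ 29.9   3.8 -23.8  -0.  -62.5 -97.2]
```

Request:
step_arm([
  {"tx": 3,"ty": -10,"tz": 0,"ax": 0,"ay": 0,"az": -8,"claw": -1},
  {"tx": 3,"ty": -10,"tz": 0,"ax": 0,"ay": 0,"az": -8,"claw": -1},
  {"tx": 3,"ty": -10,"tz": 0,"ax": 0,"ay": 0,"az": -8,"claw": -1},
  {"tx": 3,"ty": -10,"tz": 0,"ax": 0,"ay": 0,"az": -8,"claw": -1},
  {"tx": 2.7,"ty": -8.3,"tz": 0,"ax": 0,"ay": 0,"az": -6.7,"claw": -1},
  {"tx": 0,"ty": 0,"tz": 0,"ax": 0,"ay": 0,"az": 0,"claw": -1},
])

```text
time_s: 5.45
tcp_pos: [0.5008, 0.0098, 0.2256]
eef_rot: [-180.0, -0.0, 164.2]
contact_force: [-0.4, 0.1, -0.8]
gripper_width: 0.0297
```

Run:
```python
from h import *
st()
a=cap('top');b=cap('side','s2')
T=np.array(r.get_state()['tcp_pos'])
for n,c in(('top',a),('side',b)):
    W=world(c);S=cv2.cvtColor(c['image'],cv2.COLOR_BGR2HSV)[...,1]
    an=np.radians(-16);X=np.array([np.cos(an),np.sin(an)]);D=W[...,:2]-T[:2]
    s=D@X;t=D@[-X[1],X[0]]
    m=(s<-.03)&(s>-.2)&(abs(t)<.02)&(W[...,2]>.18)&(W[...,2]<.25)&(S<70)
    P=W[m]; print(n,len(P))
    if len(P)>20:
        top=P[:,2]>np.median(P[:,2])-.004
        q=P[top]; print(line(q),'s',s[m].min(),s[m].max(),'t',np.median(t[m][top]),'z fit',np.polyfit(s[m][top],q[:,2],1),np.median(q[:,2]))
i=b['image'];cv2.imwrite('pics/s2.png',cv2.resize(i[130:270,220:420],None,fx=4,fy=4,interpolation=cv2.INTER_CUBIC))
```

```text
time_s 5.45
tcp_pos [0.5008 0.0098 0.2256]
eef_rot [-1.799887e+02 -1.700000e-02  1.641546e+02]
contact_force [-0.3605  0.1066 -0.7939]
gripper_width 0.0297
top 259
(array([0.39791486, 0.04024839]), np.float64(163.48620332140717), 253) s -0.18163199763649418 -0.030554605211296857 t 0.00032111891428438487 z fit [0.00094662 0.21716974] 0.2169923858121106
side 519
(array([0.39700643, 0.04511225]), np.float64(164.0464588793808), 280) s -0.18424041225057552 -0.03018219739115211 t 0.004420207803923395 z fit [-1.75089577e-04  2.15580139e-01] 0.21643577930243613
```

View pics/s2.png

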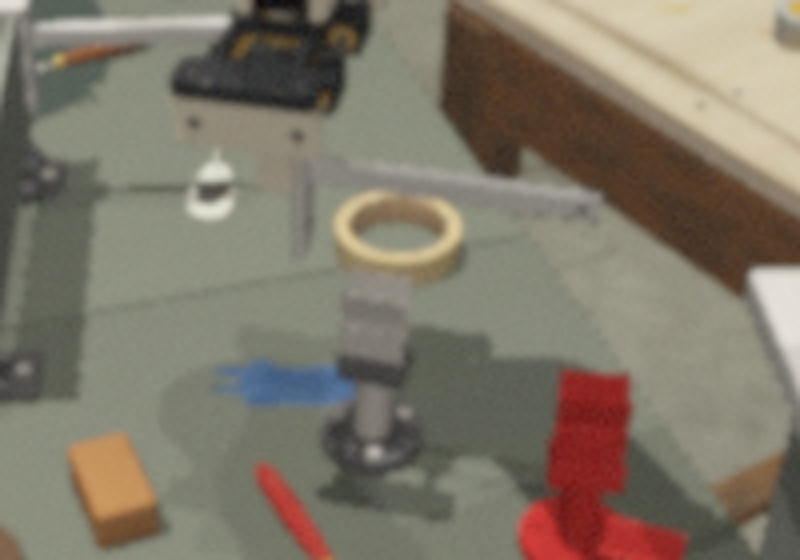

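The hanger is level in the grip: bar from crop (310,165) to (600,200), held well above the clip at (375,300). Bar centre is 16.8 mm below the TCP, so fully home means TCP z≈0.110.

Request:
step_arm([
  {"tx": 0.5,"ty": -0.8,"tz": -15,"ax": 0,"ay": 0,"az": 0,"claw": -1},
  {"tx": 0,"ty": 0,"tz": -25,"ax": 0,"ay": 0,"az": 0,"claw": -1},
  {"tx": 0,"ty": 0,"tz": -20,"ax": 0,"ay": 0,"az": 0,"claw": -1},
  {"tx": 0,"ty": 0,"tz": -10,"ax": 0,"ay": 0,"az": 0,"claw": -1},
  {"tx": 0,"ty": 0,"tz": -5,"ax": 0,"ay": 0,"az": 0,"claw": -1},
  {"tx": 0,"ty": 0,"tz": -5,"ax": 0,"ay": 0,"az": 0,"claw": -1},
  {"tx": 0,"ty": 0,"tz": 0,"ax": 0,"ay": 0,"az": 0,"claw": -1},
])

```text
time_s: 6.25
tcp_pos: [0.5015, 0.0099, 0.1456]
eef_rot: [180.0, 0.0, 164.4]
contact_force: [0.3, 0.1, -1.3]
gripper_width: 0.0294
```

Request:
step_arm([
  {"tx": 0,"ty": 0,"tz": -4,"ax": 0,"ay": 0,"az": 0,"claw": -1},
  {"tx": 0,"ty": 0,"tz": -4,"ax": 0,"ay": 0,"az": 0,"claw": -1},
  {"tx": 0,"ty": 0,"tz": -4,"ax": 0,"ay": 0,"az": 0,"claw": -1},
  {"tx": 0,"ty": 0,"tz": -4,"ax": 0,"ay": 0,"az": 0,"claw": -1},
])

```text
time_s: 6.65
tcp_pos: [0.5014, 0.0096, 0.1295]
eef_rot: [-180.0, 0.0, 164.3]
contact_force: [-0.2, -1.1, 2.7]
gripper_width: 0.0292
```

Request:
step_arm([
  {"tx": 0,"ty": 0,"tz": -4,"ax": 0,"ay": 0,"az": 0,"claw": -1},
  {"tx": 0,"ty": 0,"tz": -4,"ax": 0,"ay": 0,"az": 0,"claw": -1},
  {"tx": 0,"ty": 0,"tz": -4,"ax": 0,"ay": 0,"az": 0,"claw": -1},
])

```text
time_s: 6.95
tcp_pos: [0.5014, 0.0097, 0.1172]
eef_rot: [-180.0, 0.0, 164.3]
contact_force: [0.4, -0.9, 2.6]
gripper_width: 0.0293
```

Request:
step_arm([
  {"tx": 0,"ty": 0,"tz": -4,"ax": 0,"ay": 0,"az": 0,"claw": -1},
  {"tx": 0,"ty": 0,"tz": -4,"ax": 0,"ay": 0,"az": 0,"claw": -1},
  {"tx": 0,"ty": 0,"tz": 0,"ax": 0,"ay": 0,"az": 0,"claw": -1},
])

```text
time_s: 7.25
tcp_pos: [0.5012, 0.0097, 0.109]
eef_rot: [-180.0, -0.0, 164.3]
contact_force: [0.5, -0.9, 0.1]
gripper_width: 0.0291
```

Request:
step_arm([
  {"tx": 0,"ty": 0,"tz": -2,"ax": 0,"ay": 0,"az": 0,"claw": -1},
  {"tx": 0,"ty": 0,"tz": 0,"ax": 0,"ay": 0,"az": 0,"claw": -1},
])

```text
time_s: 7.45
tcp_pos: [0.5015, 0.0096, 0.1084]
eef_rot: [-180.0, 0.0, 164.3]
contact_force: [-2.7, -0.4, 11.2]
gripper_width: 0.0297
```

```bash
cat > bar.py <<'E'
from h import *
import sys
def bar(T,yaw,s0,s1,z0,z1,exc=None,tw=.02):
  an=np.radians(yaw);X=np.array([np.cos(an),np.sin(an)])
  for n in('top','side'):
    c=load(n);W=world(c);S=cv2.cvtColor(c['image'],cv2.COLOR_BGR2HSV)[...,1]
    D=W[...,:2]-np.array(T[:2]); s=D@X;t=D@[-X[1],X[0]]
    m=(s<s1)&(s>s0)&(abs(t)<tw)&(W[...,2]>z0)&(W[...,2]<z1)&(S<80)
    if exc: m&=~((s>exc[0])&(s<exc[1]))
    P=W[m]; print(n,len(P),end=' ')
    if len(P)<20: print(); continue
    k=abs(t[m]-np.median(t[m]))<.007; f=np.polyfit(s[m][k],P[k,2],1)
    k&=P[:,2]>np.polyval(f,s[m])-.003; f=np.polyfit(s[m][k],P[k,2],1)
    L=line(P[k]); print('yaw',L[1].round(2),'ctr',L[0].round(4),'t',np.median(t[m][k]).round(4),'s',s[m].min().round(4),s[m].max().round(4),'pitch',np.degrees(np.arctan(f[0])).round(2),'z@mid',np.polyval(f,s[m][k].mean()).round(4))
E
python3 - <<'E'
from bar import *
st();cap('top');b=cap('side')
bar(r.get_state()['tcp_pos'],-16,-.2,-.03,.07,.125,(-.085,-.03))
E
```

```text
time_s 7.45
tcp_pos [0.5015 0.0096 0.1084]
eef_rot [-1.799842e+02  1.940000e-02  1.643474e+02]
contact_force [-2.7333 -0.4398 11.2156]
gripper_width 0.0297
top 137 yaw 163.18 ctr [0.373  0.0469] t 0.0005 s -0.1821 -0.0853 pitch -0.07 z@mid 0.1019
side 285 yaw 164.64 ctr [0.3729 0.0517] t 0.0049 s -0.1848 -0.0856 pitch -0.82 z@mid 0.1002
```

Home: floor contact at 11 N, bar top ≈0.101, level. Next: ease off, release, move over the clip to the tail.

Request:
step_arm([
  {"tx": 0,"ty": 0,"tz": 1.2,"ax": 0,"ay": 0,"az": 0,"claw": -1},
  {"tx": 0,"ty": 0,"tz": 0,"ax": 0,"ay": 0,"az": 0,"claw": -0.2},
  {"tx": 0,"ty": 0,"tz": 0,"ax": 0,"ay": 0,"az": 0,"claw": 0.3},
  {"tx": 0,"ty": 0,"tz": 0,"ax": 0,"ay": 0,"az": 0,"claw": 0.3},
  {"tx": 0,"ty": 0,"tz": 10,"ax": 0,"ay": 0,"az": 0,"claw": 0.3},
  {"tx": 0,"ty": 0,"tz": 25,"ax": 0,"ay": 0,"az": 0,"claw": 0.3},
  {"tx": 0,"ty": 0,"tz": 30,"ax": 0,"ay": 0,"az": 0,"claw": 0.3},
  {"tx": -20,"ty": 6,"tz": 10,"ax": 0,"ay": 0,"az": 0,"claw": 0.3},
  {"tx": -35,"ty": 10,"tz": 0,"ax": 0,"ay": 0,"az": 0,"claw": 0.3},
  {"tx": -35,"ty": 9,"tz": 0,"ax": 0,"ay": 0,"az": 0,"claw": 0.3},
  {"tx": -16,"ty": 5,"tz": 0,"ax": 0,"ay": 0,"az": 0,"claw": 0.3},
  {"tx": 0,"ty": 0,"tz": 0,"ax": 0,"ay": 0,"az": 0,"claw": 0.3},
])

```text
time_s: 8.75
tcp_pos: [0.3938, 0.0399, 0.1847]
eef_rot: [179.9, 0.1, 164.4]
contact_force: [1.3, -0.3, -0.0]
gripper_width: 0.057
```

Run:
```python
from bar import *
st();print(np.round(r.get_state()['joints'],1));cap('top');b=cap('side')
bar((.5013,.0092),-16,-.2,.02,.07,.125,(-.085,-.03))
i=b['image'];cv2.imwrite('pics/s3.png',cv2.resize(i[150:270,250:410],None,fx=5,fy=5,interpolation=cv2.INTER_CUBIC))
```

```text
time_s 8.75
tcp_pos [0.3938 0.0399 0.1847]
eef_rot [1.799064e+02 5.270000e-02 1.643983e+02]
contact_force [ 1.336  -0.2516 -0.0226]
gripper_width 0.057
[  34.8   -3.9  -37.3   -0.   -56.5 -140.3]
top 74 yaw 6.26 ctr [0.5025 0.0084] t 0.0002 s -0.0113 0.0111 pitch 1.85 z@mid 0.1223
side 495 yaw 164.23 ctr [0.3896 0.0472] t 0.0053 s -0.1846 0.0092 pitch 6.72 z@mid 0.1033
```

View pics/s3.png

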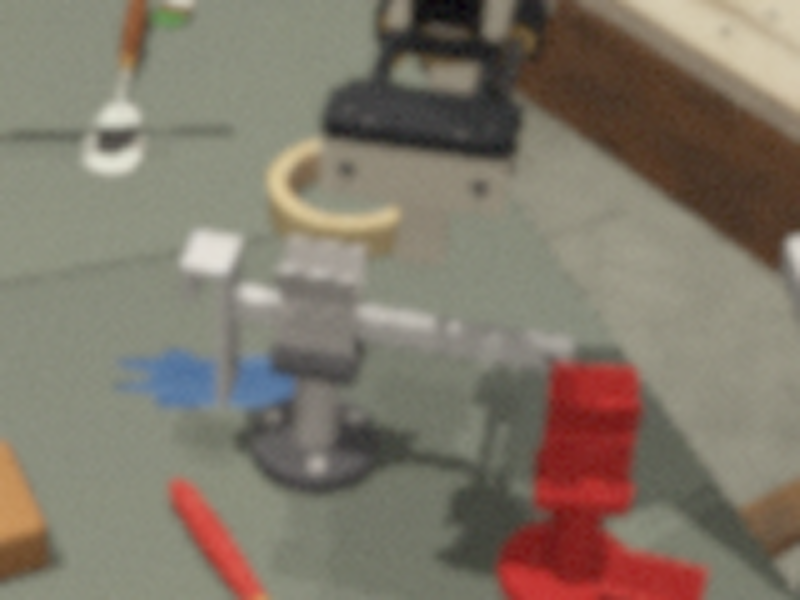

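Hanger released and seated: hook at crop (212,255), bar through the clip jaws at (320,310), tail to (570,345), gripper over the tail. Next: down and grip.

Request:
step_arm([
  {"tx": 0,"ty": 0,"tz": -20,"ax": 0,"ay": 0,"az": 0,"claw": 0.3},
  {"tx": 0,"ty": 0,"tz": -30,"ax": 0,"ay": 0,"az": 0,"claw": 0.3},
  {"tx": 0,"ty": 0,"tz": -25,"ax": 0,"ay": 0,"az": 0,"claw": 0},
  {"tx": 0,"ty": 0,"tz": -12,"ax": 0,"ay": 0,"az": 0,"claw": -0.3},
  {"tx": 0,"ty": 0,"tz": -4,"ax": 0,"ay": 0,"az": 0,"claw": -0.5},
  {"tx": 0,"ty": 0,"tz": 0,"ax": 0,"ay": 0,"az": 0,"claw": -1},
  {"tx": 0,"ty": 0,"tz": 0,"ax": 0,"ay": 0,"az": 0,"claw": -1},
  {"tx": 0,"ty": 0,"tz": 0,"ax": 0,"ay": 0,"az": 0,"claw": -1},
  {"tx": 0,"ty": 0,"tz": 0,"ax": 0,"ay": 0,"az": 0,"claw": -1},
  {"tx": 0,"ty": 0,"tz": 0,"ax": 0,"ay": 0,"az": 0,"claw": -1},
])

```text
time_s: 9.85
tcp_pos: [0.3958, 0.0399, 0.0934]
eef_rot: [179.9, 0.1, 164.3]
contact_force: [1.1, -0.3, 1.4]
gripper_width: 0.0095
```

Request:
step_arm([
  {"tx": 0,"ty": 0,"tz": 4,"ax": 0,"ay": 0,"az": 0,"claw": -1},
  {"tx": 0,"ty": 0,"tz": 4,"ax": 0,"ay": 0,"az": 0,"claw": -1},
  {"tx": 0,"ty": 0,"tz": 4,"ax": 0,"ay": 0,"az": 0,"claw": -1},
  {"tx": 0,"ty": 0,"tz": 4,"ax": 0,"ay": 0,"az": 0,"claw": -1},
])

```text
time_s: 10.25
tcp_pos: [0.3952, 0.0397, 0.1091]
eef_rot: [-180.0, -0.0, 164.3]
contact_force: [0.3, 0.2, -4.1]
gripper_width: 0.0098
```

Request:
step_arm([
  {"tx": 0,"ty": 0,"tz": 5,"ax": 0,"ay": 0,"az": 0,"claw": -1},
  {"tx": 0,"ty": 0,"tz": 8,"ax": 0,"ay": 0,"az": 0,"claw": -1},
  {"tx": 0,"ty": 0,"tz": 8,"ax": 0,"ay": 0,"az": 0,"claw": -1},
  {"tx": 0,"ty": 0,"tz": 8,"ax": 0,"ay": 0,"az": 0,"claw": -1},
])

```text
time_s: 10.65
tcp_pos: [0.3957, 0.0398, 0.1388]
eef_rot: [180.0, 0.0, 164.3]
contact_force: [-0.8, 0.6, -0.9]
gripper_width: 0.0094
```

Run:
```python
from bar import *
st();cap('top');b=cap('side')
bar(r.get_state()['tcp_pos'],-16,.015,.11,.135,.155,(.025,.085) if 0 else None)
i=b['image'];cv2.imwrite('pics/s4.png',cv2.resize(i[150:270,250:410],None,fx=5,fy=5,interpolation=cv2.INTER_CUBIC))
```

```text
time_s 10.65
tcp_pos [0.3957 0.0398 0.1388]
eef_rot [1.799684e+02 3.780000e-02 1.643244e+02]
contact_force [-0.8233  0.5994 -0.9341]
gripper_width 0.0094
top 14 
side 131 yaw 163.41 ctr [0.4692 0.0244] t 0.005 s 0.0545 0.1003 pitch 1.8 z@mid 0.146
```

View pics/s4.png

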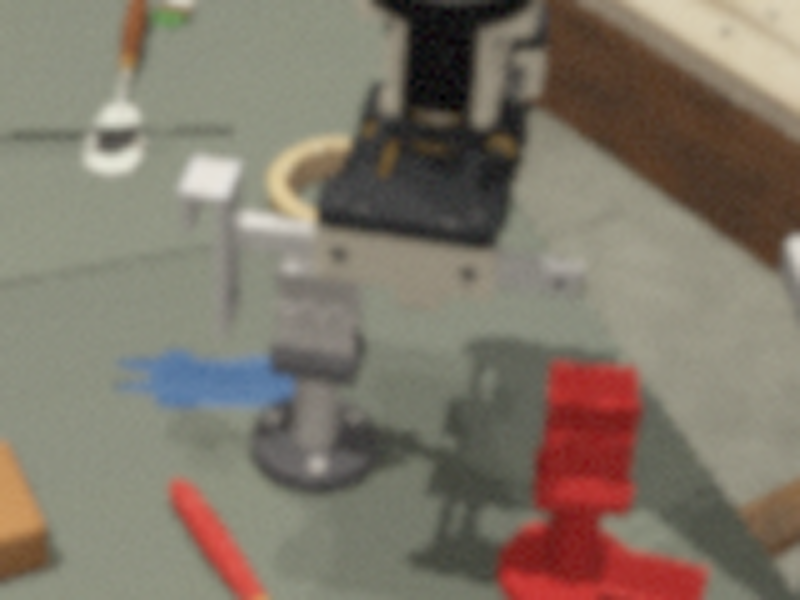

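Hanger is out of the clip and near level: hook at crop (210,180), bar to (580,275). Next: carry it to a pre-hang pose 40 mm short of the lip.

Request:
step_arm([
  {"tx": 0,"ty": 0,"tz": 20,"ax": 0,"ay": 0,"az": 0,"claw": -1},
  {"tx": 0,"ty": 0,"tz": 30,"ax": 0,"ay": 0,"az": 0,"claw": -1},
  {"tx": 8,"ty": -8,"tz": 15,"ax": 0,"ay": 0,"az": 1,"claw": -1},
  {"tx": 18,"ty": -20,"tz": 3,"ax": 0,"ay": 0,"az": 2,"claw": -1},
  {"tx": 23,"ty": -25,"tz": 0,"ax": 0,"ay": 0,"az": 3,"claw": -1},
  {"tx": 25,"ty": -27,"tz": 0,"ax": 0,"ay": 0,"az": 3,"claw": -1},
  {"tx": 25,"ty": -27,"tz": 0,"ax": 0,"ay": 0,"az": 3,"claw": -1},
  {"tx": 23,"ty": -25,"tz": 0,"ax": 0,"ay": 0,"az": 3,"claw": -1},
  {"tx": 18,"ty": -20,"tz": 0,"ax": 0,"ay": 0,"az": 2,"claw": -1},
  {"tx": 10,"ty": -9,"tz": 0,"ax": 0,"ay": 0,"az": 0,"claw": -1},
  {"tx": 0,"ty": 0,"tz": 0,"ax": 0,"ay": 0,"az": 0,"claw": -1},
])

```text
time_s: 11.85
tcp_pos: [0.5459, -0.1222, 0.2049]
eef_rot: [-180.0, -0.1, -178.8]
contact_force: [0.1, 0.1, -1.3]
gripper_width: 0.0097
```

```bash
cat > hook.py <<'E'
from h import *
from bar import bar
def hook(T,zt):
  for n in('top','side'):
    c=load(n);W=world(c);S=cv2.cvtColor(c['image'],cv2.COLOR_BGR2HSV)[...,1]
    D=W[...,:2]-np.array(T[:2]); m=(D[...,0]>.08)&(D[...,0]<.14)&(abs(D[...,1])<.03)&(abs(W[...,2]-zt)<.012)&(S<80)
    P=W[m]; print(n,'bridge',len(P),P.mean(0).round(4),P.min(0).round(4),P.max(0).round(4))
E
python3 - <<'E'
from hook import *
st();cap('top');b=cap('side');T=r.get_state()['tcp_pos']
bar(T,1.35,-.075,.096,.19,.23,(-.04,.04));hook(T,T[2]+.03)
i=b['image'];cv2.imwrite('pics/s5.png',cv2.resize(i[100:240,150:330],None,fx=4,fy=4,interpolation=cv2.INTER_CUBIC))
E
```

```text
time_s 11.85
tcp_pos [ 0.5459 -0.1222  0.2049]
eef_rot [-1.799891e+02 -7.700000e-02 -1.788349e+02]
contact_force [ 0.132   0.089  -1.3229]
gripper_width 0.0097
top 60 yaw 2.2 ctr [ 0.4882 -0.1225] t -0.0009 s -0.0718 -0.0404 pitch 2.64 z@mid 0.2126
side 233 yaw 1.26 ctr [ 0.5646 -0.1159] t 0.0044 s -0.073 0.0959 pitch -0.2 z@mid 0.21hook.py:7: RuntimeWarning: Mean of empty slice.
  P=W[m]; print(n,'bridge',len(P),P.mean(0).round(4),P.min(0).round(4),P.max(0).round(4))
  ret = um.true_divide(
Traceback (most recent call last):
  File "hook.py", line 7, in hook
    P=W[m]; print(n,'bridge',len(P),P.mean(0).round(4),P.min(0).round(4),P.max(0).round(4))
                                                       ~~~~~^^^
ValueError: zero-size array to reduction operation minimum which has no identity
```

```bash
sed -i 's/    P=W\[m\]; print/    P=W[m]\n    if len(P): print/' hook.py
python3 - <<'E'
from hook import *
T=(.5459,-.1222,.2049); hook(T,.2345)
b=load('side');i=b['image'];cv2.imwrite('pics/s5.png',cv2.resize(i[100:240,150:330],None,fx=4,fy=4,interpolation=cv2.INTER_CUBIC))
W=world(b)
P=W[(abs(W[...,1]+.1)<.06)&(W[...,0]>.685)&(W[...,0]<.703)&(W[...,2]>.164)&(W[...,2]<.176)]
for y in(-.14,-.12,-.1,-.08):
    q=P[abs(P[:,1]-y)<.01]; print(y,len(q),np.percentile(q[:,0],[0,10,50,90,100]).round(4) if len(q) else '',q[:,2].mean() if len(q) else '')
E
```

```text
side bridge 84 [ 0.6519 -0.1132  0.2325] [ 0.6402 -0.1345  0.2227] [ 0.6639 -0.1005  0.2366]
-0.14 10 [0.693  0.6937 0.6958 0.6979 0.6984] 0.16978697766842796
-0.12 9 [0.6922 0.6929 0.6947 0.6976 0.6983] 0.1689964511417749
-0.1 9 [0.6925 0.6929 0.6935 0.6955 0.6961] 0.16944359858849667
-0.08 9 [0.6925 0.6926 0.6942 0.6965 0.6969] 0.16982079187080845
```

View pics/s5.png

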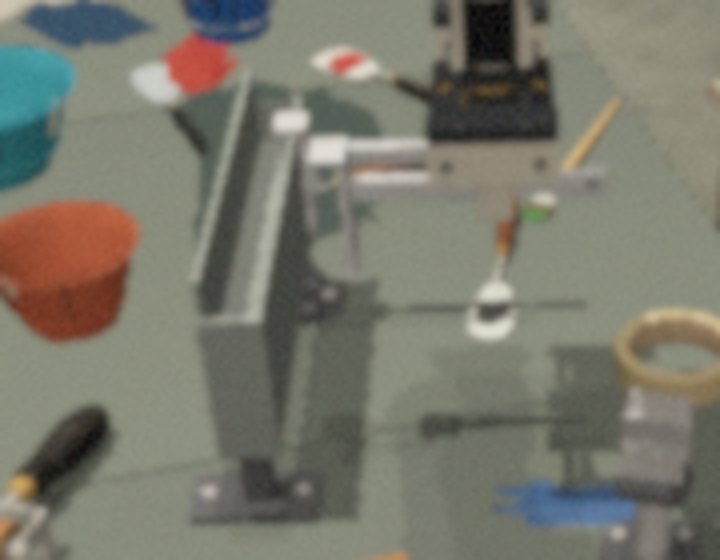

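The side view shows the hook at crop (325,155) just in front of the lip, level, beside the fixed hanger at (290,120); about 42 mm to go. I'll advance and feel for plate contact with the face.

Request:
step_arm([
  {"tx": 10,"ty": 0,"tz": 0,"ax": 0,"ay": 0,"az": 0,"claw": -1},
  {"tx": 16,"ty": 0,"tz": 0,"ax": 0,"ay": 0,"az": 0,"claw": -1},
  {"tx": 10,"ty": 0,"tz": 0,"ax": 0,"ay": 0,"az": 0,"claw": -1},
  {"tx": 4,"ty": 0,"tz": 0,"ax": 0,"ay": 0,"az": 0,"claw": -1},
  {"tx": 0,"ty": 0,"tz": 0,"ax": 0,"ay": 0,"az": 0,"claw": -1},
])

```text
time_s: 12.45
tcp_pos: [0.5856, -0.1209, 0.2055]
eef_rot: [180.0, -0.0, -178.7]
contact_force: [-1.7, 1.2, -1.7]
gripper_width: 0.0091
```

Request:
step_arm([
  {"tx": 2,"ty": 0,"tz": 0,"ax": 0,"ay": 0,"az": 0,"claw": -1},
  {"tx": 0,"ty": 0,"tz": 0,"ax": 0,"ay": 0,"az": 0,"claw": -1},
])

```text
time_s: 12.65
tcp_pos: [0.5872, -0.1212, 0.2058]
eef_rot: [180.0, -0.0, -178.7]
contact_force: [0.1, -0.5, -1.6]
gripper_width: 0.0093
```

Request:
step_arm([
  {"tx": 1.5,"ty": 0,"tz": 0,"ax": 0,"ay": 0,"az": 0,"claw": -1},
  {"tx": 0,"ty": 0,"tz": 0,"ax": 0,"ay": 0,"az": 0,"claw": -1},
])

```text
time_s: 12.85
tcp_pos: [0.5889, -0.1213, 0.2059]
eef_rot: [180.0, 0.0, -178.7]
contact_force: [1.3, 0.1, -0.7]
gripper_width: 0.0098
```

Request:
step_arm([
  {"tx": 1.5,"ty": 0,"tz": 0,"ax": 0,"ay": 0,"az": 0,"claw": -1},
  {"tx": 0,"ty": 0,"tz": 0,"ax": 0,"ay": 0,"az": 0,"claw": -1},
])

```text
time_s: 13.05
tcp_pos: [0.5905, -0.1213, 0.2058]
eef_rot: [-180.0, 0.0, -178.7]
contact_force: [-1.0, 1.2, -0.9]
gripper_width: 0.0095
```

Request:
step_arm([
  {"tx": 1.5,"ty": 0,"tz": 0,"ax": 0,"ay": 0,"az": 0,"claw": -1},
  {"tx": 0,"ty": 0,"tz": 0,"ax": 0,"ay": 0,"az": 0,"claw": -1},
])

```text
time_s: 13.25
tcp_pos: [0.592, -0.1213, 0.2057]
eef_rot: [-180.0, -0.0, -178.7]
contact_force: [-0.0, -0.1, -1.5]
gripper_width: 0.0095
```

Request:
step_arm([
  {"tx": 1.5,"ty": 0,"tz": 0,"ax": 0,"ay": 0,"az": 0,"claw": -1},
  {"tx": 0,"ty": 0,"tz": 0,"ax": 0,"ay": 0,"az": 0,"claw": -1},
])

```text
time_s: 13.45
tcp_pos: [0.5922, -0.1215, 0.2054]
eef_rot: [-180.0, -0.1, -178.7]
contact_force: [-4.7, -0.7, 0.9]
gripper_width: 0.0096
```

Run:
```python
from hook import *
st();cap('top');b=cap('side');T=r.get_state()['tcp_pos'];hook(T,.2345)
i=b['image'];cv2.imwrite('pics/s6.png',cv2.resize(i[110:190,180:290],None,fx=7,fy=7,interpolation=cv2.INTER_CUBIC))
```

```text
time_s 13.45
tcp_pos [ 0.5922 -0.1215  0.2054]
eef_rot [-1.799938e+02 -1.481000e-01 -1.786956e+02]
contact_force [-4.7015 -0.6997  0.8757]
gripper_width 0.0096
side bridge 82 [ 0.6984 -0.1121  0.2321] [ 0.6872 -0.1323  0.2227] [ 0.711  -0.0993  0.2363]
```

View pics/s6.png

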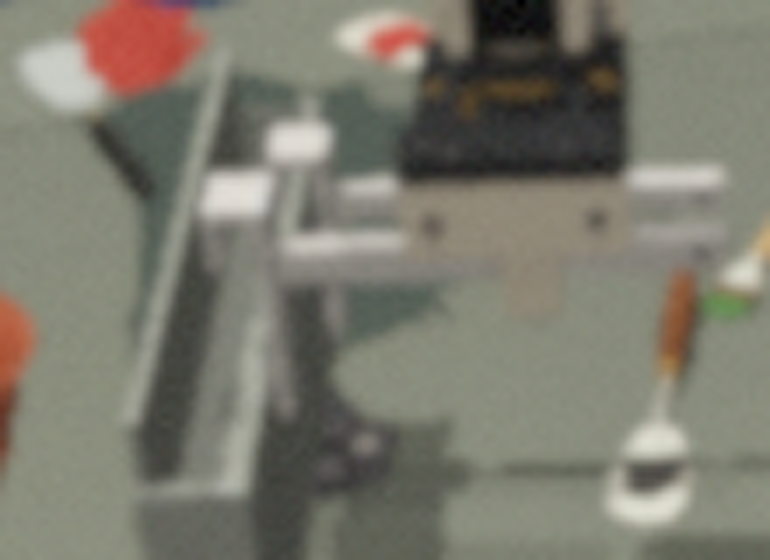

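Plate contact at −4.7 N, with the tongue behind the lip line (crop (225,240)). Back 2.5 mm, then lower.

Request:
step_arm([
  {"tx": -3,"ty": 0,"tz": 0,"ax": 0,"ay": 0,"az": 0,"claw": -1},
  {"tx": 0,"ty": 0,"tz": -10,"ax": 0,"ay": 0,"az": 0,"claw": -1},
  {"tx": 0,"ty": 0,"tz": -12,"ax": 0,"ay": 0,"az": 0,"claw": -1},
  {"tx": 0,"ty": 0,"tz": -8,"ax": 0,"ay": 0,"az": 0,"claw": -1},
  {"tx": 0,"ty": 0,"tz": -4,"ax": 0,"ay": 0,"az": 0,"claw": -1},
  {"tx": 0,"ty": 0,"tz": -3,"ax": 0,"ay": 0,"az": 0,"claw": -1},
])

```text
time_s: 14.15
tcp_pos: [0.5903, -0.1213, 0.1679]
eef_rot: [-180.0, -0.1, -178.7]
contact_force: [-0.6, 0.5, -1.3]
gripper_width: 0.0095
```

Request:
step_arm([
  {"tx": 0,"ty": 0,"tz": -4,"ax": 0,"ay": 0,"az": 0,"claw": -1},
  {"tx": 0,"ty": 0,"tz": -4,"ax": 0,"ay": 0,"az": 0,"claw": -1},
  {"tx": 0,"ty": 0,"tz": -4,"ax": 0,"ay": 0,"az": 0,"claw": -1},
])

```text
time_s: 14.45
tcp_pos: [0.5905, -0.1213, 0.1567]
eef_rot: [180.0, 0.0, -178.7]
contact_force: [-0.0, 0.7, -1.2]
gripper_width: 0.0094
```

Request:
step_arm([
  {"tx": 0,"ty": 0,"tz": -3,"ax": 0,"ay": 0,"az": 0,"claw": -1},
  {"tx": 0,"ty": 0,"tz": -2,"ax": 0,"ay": 0,"az": 0,"claw": -1},
  {"tx": 0,"ty": 0,"tz": -1,"ax": 0,"ay": 0,"az": 0,"claw": -1},
])

```text
time_s: 14.75
tcp_pos: [0.5903, -0.1213, 0.1506]
eef_rot: [-180.0, -0.0, -178.7]
contact_force: [0.0, 0.2, -0.4]
gripper_width: 0.0098
```

Request:
step_arm([
  {"tx": 0,"ty": 0,"tz": -2,"ax": 0,"ay": 0,"az": 0,"claw": -1},
  {"tx": 0,"ty": 0,"tz": 0,"ax": 0,"ay": 0,"az": 0,"claw": -1},
])

```text
time_s: 14.95
tcp_pos: [0.5903, -0.1213, 0.1486]
eef_rot: [180.0, -0.0, -178.7]
contact_force: [0.5, 0.9, -2.3]
gripper_width: 0.0096
```

Request:
step_arm([
  {"tx": 0,"ty": 0,"tz": -1.5,"ax": 0,"ay": 0,"az": 0,"claw": -1},
  {"tx": 0,"ty": 0,"tz": 0,"ax": 0,"ay": 0,"az": 0,"claw": -1},
])

```text
time_s: 15.15
tcp_pos: [0.5903, -0.1213, 0.1471]
eef_rot: [180.0, -0.0, -178.7]
contact_force: [0.1, -0.5, -0.8]
gripper_width: 0.0097
```

Request:
step_arm([
  {"tx": 0,"ty": 0,"tz": -1.5,"ax": 0,"ay": 0,"az": 0,"claw": -1},
  {"tx": 0,"ty": 0,"tz": 0,"ax": 0,"ay": 0,"az": 0,"claw": -1},
])

```text
time_s: 15.35
tcp_pos: [0.5907, -0.1213, 0.146]
eef_rot: [-180.0, 0.0, -178.7]
contact_force: [-1.0, 0.3, 1.5]
gripper_width: 0.0093
```

Request:
step_arm([
  {"tx": 1.7,"ty": 0,"tz": -0.5,"ax": 0,"ay": 0,"az": 0,"claw": -1},
  {"tx": 0,"ty": 0,"tz": 0,"ax": 0,"ay": 0,"az": 0,"claw": -1},
])

```text
time_s: 15.55
tcp_pos: [0.5915, -0.1214, 0.1456]
eef_rot: [-180.0, -0.1, -178.7]
contact_force: [-5.0, -0.2, 4.8]
gripper_width: 0.0094
```

Run:
```python
from hook import *
st();cap('top');b=cap('side');T=r.get_state()['tcp_pos'];hook(T,.175);bar(T,1.35,-.075,.085,.125,.17,(-.04,.04))
i=b['image'];cv2.imwrite('pics/s7.png',cv2.resize(i[110:190,180:290],None,fx=7,fy=7,interpolation=cv2.INTER_CUBIC))
```

```text
time_s 15.55
tcp_pos [ 0.5915 -0.1214  0.1456]
eef_rot [-1.799872e+02 -6.800000e-02 -1.786806e+02]
contact_force [-4.98   -0.2474  4.7602]
gripper_width 0.0094
side bridge 128 [ 0.7061 -0.1147  0.1739] [ 0.6862 -0.1511  0.1631] [ 0.7294 -0.0916  0.1866]
top 55 yaw 178.69 ctr [ 0.5334 -0.1225] t 0.0001 s -0.0734 -0.0401 pitch 5.4 z@mid 0.1515
side 180 yaw 1.46 ctr [ 0.6014 -0.1162] t 0.0047 s -0.074 0.0848 pitch 0.48 z@mid 0.1509
```

View pics/s7.png

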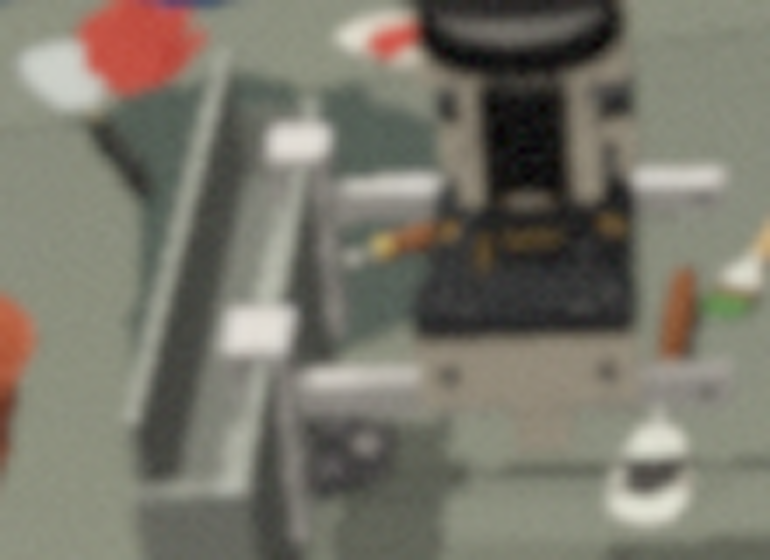

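The hook's bridge sits on the lip (crop (258,330)), plate against the face, matching the fixed hanger at (298,142); down force 4.8 N. Next: release and retreat up.

Request:
step_arm([
  {"tx": -0.7,"ty": 0,"tz": 0,"ax": 0,"ay": 0,"az": 0,"claw": -1},
  {"tx": 0,"ty": 0,"tz": 0,"ax": 0,"ay": 0,"az": 0,"claw": -0.7},
  {"tx": 0,"ty": 0,"tz": 0,"ax": 0,"ay": 0,"az": 0,"claw": -0.3},
  {"tx": 0,"ty": 0,"tz": 0,"ax": 0,"ay": 0,"az": 0,"claw": 0.2},
  {"tx": 0,"ty": 0,"tz": 0,"ax": 0,"ay": 0,"az": 0,"claw": 0.2},
  {"tx": 0,"ty": 0,"tz": 10,"ax": 0,"ay": 0,"az": 0,"claw": 0.2},
  {"tx": 0,"ty": 0,"tz": 25,"ax": 0,"ay": 0,"az": 0,"claw": 0.2},
  {"tx": 0,"ty": 0,"tz": 40,"ax": 0,"ay": 0,"az": 0,"claw": 0.2},
  {"tx": -20,"ty": 0,"tz": 40,"ax": 0,"ay": 0,"az": 0,"claw": 0.2},
  {"tx": -40,"ty": 10,"tz": 10,"ax": 0,"ay": 0,"az": 0,"claw": 0.2},
  {"tx": -40,"ty": 20,"tz": 0,"ax": 0,"ay": 0,"az": 0,"claw": 0.2},
  {"tx": 0,"ty": 0,"tz": 0,"ax": 0,"ay": 0,"az": 0,"claw": 0.2},
])

```text
time_s: 16.85
tcp_pos: [0.4876, -0.0905, 0.2722]
eef_rot: [179.9, 0.1, -178.7]
contact_force: [1.8, 0.2, 0.4]
gripper_width: 0.0528
```

Run:
```python
from hook import *
st();a=cap('top');b=cap('side');T=(.5915,-.1214,.146);bar(T,1.35,-.075,.085,.12,.17);hook(T,.175)
for n in('top','side'):
    W=world(load(n))
    for k,x,y,rad,z0,z1 in(('jar',.6906,.163,.05,.03,.06),('tape',.413,-.189,.06,.015,.04),('sand',.614,.082,.05,.02,.04)):
        P=W[near(W,x,y,rad,z0,z1)]; print(n,k,len(P),P.mean(0).round(4) if len(P) else '')
i=b['image'];j=np.hstack([cv2.resize(i[105:205,180:300],(396,330),interpolation=cv2.INTER_CUBIC),cv2.resize(a['image'][100:230,300:456],(396,330),interpolation=cv2.INTER_CUBIC)]);cv2.imwrite('pics/s8.png',j)
```

```text
time_s 16.85
tcp_pos [ 0.4876 -0.0905  0.2722]
eef_rot [ 1.799136e+02  1.328000e-01 -1.786595e+02]
contact_force [1.8094 0.1606 0.4067]
gripper_width 0.0528
top 59 yaw 1.93 ctr [ 0.6582 -0.1195] t -0.0001 s 0.0483 0.084 pitch 2.28 z@mid 0.1535
side 385 yaw 1.64 ctr [ 0.5939 -0.1167] t 0.0045 s -0.0741 0.0847 pitch 0.58 z@mid 0.151
top bridge 206 [ 0.7078 -0.1196  0.1745] [ 0.6872 -0.1512  0.1632] [ 0.7314 -0.0915  0.1869]
side bridge 124 [ 0.706  -0.1144  0.1743] [ 0.6856 -0.1498  0.1636] [ 0.7297 -0.0938  0.186 ]
top jar 392 [0.6907 0.1637 0.0404]
top tape 349 [ 0.4133 -0.1899  0.0233]
top sand 59 [0.6305 0.0817 0.0296]
side jar 540 [0.6894 0.1722 0.0405]
side tape 313 [ 0.4121 -0.1842  0.0227]
side sand 347 [0.6111 0.0894 0.0297]
```

View pics/s8.png

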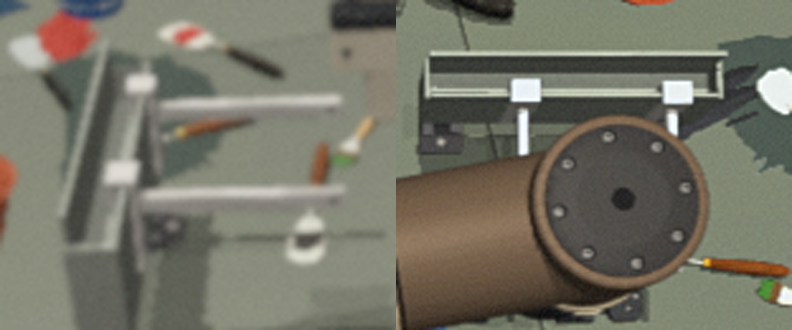

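Both hangers now hang alike: ours has its hook at left panel (120,172), level, with the plate on the face, and the robot is clear. Handing in.

```bash
python3 -c "
from plant import r
print(r.close_job())"
```

```text
the job is handed in; nothing more can be done
None
```

The hanger now hangs on the rail beside the fixed one, and I handed the job in at about 17 s of the 64 s allowed.

- **Clip:** I gripped the hanger by its hook, turned it and pushed the bar into the clip. It met the seat floor at about 11 N, with the bar centre near 93 mm and level, and I let go.
- **Rail:** I lifted it out by the tail and brought it over the lip until the plate touched the rail's front face at about 5 N. I backed off 3 mm, lowered it until it bore on the lip at about 5 N down, then let go.

**Last checks, with the gripper clear:**
- **Hanger:** The side camera shows it level within about 0.6°, and in both views the hook sits over the lip like the fixed hanger's. Bar top read 0.151 m from the side, where 0.154 m is nominal.
- **Camera disagreement:** The two cameras differed by 2–5 mm throughout. The side camera reads about 4 mm to the left, so I leaned on the top camera and on contact.
- **Bystanders:** The jar and tape read where they started in the top view. The sanding block was partly hidden by the arm in the top view; the side view shows it in place.
- **Not seen:** The tongue behind the lip was never seen directly after lowering. I take it to be there from its position before lowering and the way the hook seated.

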